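# Pack the red transport brackets interlocked and shut the case

## Task

Pack the two loose red transport brackets into the open grey case with the one already in it: stand one in front of the packed one, facing the same way, and turn the other end for end and lower it between them so that its legs interlock with theirs, all three standing down on the case floor. Then close the lid fully, and leave the other things on the bench where they are.

Things in the scene. Friction and masses are not known exactly. Their poses are not given: they have to be found in the camera images.
- case: Fixed grey case base (sizes in mm), outside 136 (x) by 148 (y). Origin: centre of underside; x runs to the hinge side, y to its left. Floor at z 6; walls 5 thick, rim at z 22; inside x -63..63, y -69..69. Brackets on the floor rise 24 above the rim. Two fit side by side along x, a third only interlocked; a gap of about 6 between the outer two suits it best (14 is the most).
- case_lid (a joint): Lid angle, rad: 0 closed, 1.5 to 1.7 as found, 1.75 the stop. An upturned tray, outside 139 by 148, 32 deep, walls 5, hinged along the case's far (+x) rim. Hinge friction 0.22 N m holds it where it is left; 2 to 4 N at its edge moves it; no latch. Closed, its top is at z 55 of the case, 5 over the brackets inside.
- lid_hinge (a point): middle of the lid's hinge axis, at (71, 0, 23) in the case frame; the axis runs along the case's y
- lid_edge (a point): Middle of the lid's outer edge farthest from the hinge: closed, 142 in front of the hinge axis (-x of the case) and 32 above it; open, it is the lid's top edge. The lid's flat outside (its top when closed) then faces away from the robot.
- bracket_1: Red U-shaped bracket of 10 mm plate standing on edge (a U seen from above): 56 (x) by 92 (y) by 40 high, 0.15 to 0.25 kg. Web at the +y end (y 36 to 46), two legs from it to y -46, 36 clear between them. Origin: centre of underside, between the legs; z up. This one stands in the case already, next to the hinge side, its web at the left (+y) end of the case.
- bracket_2: Red U-shaped bracket of 10 mm plate standing on edge (a U seen from above): 56 (x) by 92 (y) by 40 high, 0.15 to 0.25 kg. Web at the +y end (y 36 to 46), two legs from it to y -46, 36 clear between them. Origin: centre of underside, between the legs; z up. Loose on the bench; same as bracket_3, either may take either place.
- bracket_3: Red U-shaped bracket of 10 mm plate standing on edge (a U seen from above): 56 (x) by 92 (y) by 40 high, 0.15 to 0.25 kg. Web at the +y end (y 36 to 46), two legs from it to y -46, 36 clear between them. Origin: centre of underside, between the legs; z up. Loose on the bench; same as bracket_2, either may take either place.
- bracket_1_web (a point): middle of the top edge of bracket_1's web, at (0, 41, 40) in its frame; the 10 mm web can be pinched here from above
- bracket_2_web (a point): middle of the top edge of bracket_2's web, at (0, 41, 40) in its frame; the 10 mm web can be pinched here from above
- bracket_3_web (a point): middle of the top edge of bracket_3's web, at (0, 41, 40) in its frame; the 10 mm web can be pinched here from above
- screwdriver: bystander: red-handled screwdriver, 195 long, lying at the far right; origin: centre of its underside
- wrench: bystander: small open-end wrench, 166 long, lying flat at the far right; origin: centre of its underside
- amber_bottle: bystander: amber bottle with black cap, 66 wide, 126 high, at the back; origin: centre of its underside
- clear_bottle: bystander: clear bottle with teal cap, 58 wide, 112 high, at the back; origin: centre of its underside
- vial_rack: bystander: dark blue rack of small vials, 52x124x37, at the back right; origin: centre of its underside
- ferrule_jar: bystander: small jar with a pale lid, 37 wide, 48 high, at the right; origin: centre of its underside
- tape_roll: bystander: roll of tan tape, 98 wide, 25 high, lying at the right; origin: centre of its underside
- septa_tin: bystander: round pale tin, 56 wide, 22 high, at the left; origin: centre of its underside
Things that resemble listed ones, but are neither listed nor needed, are in the scene too. Leave any purple look-alike of the bracket_1 alone. What is shaped like the bracket_3 but yellow is not meant.

How it is judged:
By the outcome, as a careful person would: the job done as asked, in the order asked, and still so for the second after the job is handed in, with the robot touching nothing.
It also fails if it takes over 67 s, if anything falls off the work surface, if the arm or the gripper's body presses on something with over 40 N, if the wrist force passes 120 N, or if a joint passes its speed limit or range.

## Robot

A 6-joint arm with a two-finger parallel gripper is mounted at the origin on a cart in front of the work surface, level with it; the furniture and walls round the work are solid. World frame = base frame: x ahead of the robot, y to its left, z up, the work surface at z = 0. Lengths are in mm, angles in rad, forces in N, time in s.
With the tool pointing down it reaches from about 350 to 975 mm from the base axis. Payload 7.1 kg.
Tool frame: the origin (TCP) lies midway between the tips of the shut fingers; the grasp point (between the pads) lies 19 mm behind it; z points along the fingers, y is the line along which they close (so a half turn about z gives the same grasp; the last joint's range is limited). The gripper opens to 88 mm and grips with 3 to 60 N. Pads are 20 mm wide; open, the fingers measure 115 mm over their backs; the gripper's body (75 mm by 178 mm) begins 61 mm behind the grasp point.
Start: joints at [1.192, 0.423, 1.63, -0, 1.089, -0.019], TCP at [220.022, 584.974, 190.075] pointing down, gripper open.
Joint ranges: [-3, 3], [-0.9, 2.11], [0.09, 2.58], [-1.31, 4.45], [0.11, 2.69], [-2.54, 2.54]. Speed limits (rad/s): [2.39, 2.39, 3.01, 3.14, 3.14, 3.14].

## Interface

Orientations are given as a rotation vector (axis times angle).
In Python, from workcell import status, eyes, ticket gives the robot as it stands.
- The arm moves only by the shell command python3 -m jog [OPENING], which reads ROWS from standard input. ROWS is a JSON list of rows, 1 to 5 of them, each written [[dx, dy, dz], [rx, ry, rz]]: dx, dy, dz in parts of the range, where 1.0 means 1000 mm, then a rotation vector rx, ry, rz in fractions of the full range, 1 being pi rad; each row shifts and turns the commanded pose from where the row before left it, along the tool's axes as they then stand; what a row does not reach is not made up. A row lasts 1/12 s, in which the tool goes at most 41.7 mm and 0.125 rad, less where a joint would pass 70% of its speed; a pose out of reach is approached as far as the arm can. OPENING is the finger opening in mm, set as the command begins (- or left out keeps the last). The fingers move at their own pace and stop on an object; the grip force is fixed at half the most. Time passes only in rows, so rows that do not move let the fingers close. It prints the time, the measured TCP pose, the force, the opening and the grip force at its end. A shift or turn number past 1, either way, is cut back to 1. Input that does not fit is refused with a message, and nothing moves.
- status.get_obs(): the state, without advancing time (a new reading comes with each control period).
- eyes.get_image(name): name is "scene" or "top"; returns a dict with "img" (400x640x3 uint8, red, green, blue), "range_z" (400x640 float32, mm along the optical axis (not along the pixel's ray), 0 where there is no reading), "fx", "fy", "cx", "cy" (pixels), "R" (3x3) and "t" (3): a world point X has camera coordinates R X + t. Camera axes: x right, y down, z forward; pixel columns grow to the right and rows downward; lengths in mm; the calibration is good to about 2 mm. A picture is of the moment at which its call begins.
- ticket.close_job(): hands the job in; it is judged then, once.
The state is a dict: "t": time; "qpos": joint angles; "qvel": joint speeds; "joint_torque": joint torques, N m; "ee_pos": TCP position; "orientation": TCP orientation; "ft_force": force on the tool from outside, world axes, zero at the start; "moment": the same for the moment, N m; "width": finger opening in mm; "grasp_force": force on a finger pad.
Only numpy, scipy, OpenCV 4.12 (cv2) and the standard library are available. Lean on these libraries where they do the work, as an engineer would, in place of code of your own. Each camera call takes 0.05 s, during which the arm holds its last target. There are 200 camera calls.

## Working session

There is one attempt and no reset: what is moved stays moved. The work goes in short steps, Python scripts to look and compute and a shell command to move; the robot and the scene stay as the last step left them, time stands still between calls to the robot, and variables do not carry over. Pictures are saved under pics/ and viewed, at most 10 in all, crops included, and the job is handed in when it is done.

```bash
ls; mkdir -p pics
cat > h.py <<'E'
import numpy as np, cv2
from scipy.spatial.transform import Rotation as Ro
from workcell import status, eyes, ticket
def shot(n,save=None):
    d=eyes.get_image(n)
    if save: cv2.imwrite('pics/'+save,d['img'][:,:,::-1])
    return d
def pts(d):
    v,u=np.mgrid[0:400,0:640]; z=d['range_z']
    c=np.stack([(u-d['cx'])/d['fx']*z,(v-d['cy'])/d['fy']*z,z],-1)
    return (c-np.array(d['t']))@np.array(d['R'])
def ray(d,u,v,h):
    R=np.array(d['R']);t=np.array(d['t']);o=-R.T@t
    k=R.T@np.array([(u-d['cx'])/d['fx'],(v-d['cy'])/d['fy'],1]);return o+k*(h-o[2])/k[2]
E
python3 - <<'E'
from h import *
import pickle
for n in('scene','top'):
    d=shot(n,n+'0.png'); pickle.dump(d,open(n+'0.pkl','wb'))
    print(n,-np.array(d['R']).T@d['t'],d['fx'],np.round(d['R'],2).tolist())
print(status.get_obs())
E
```

```text
pics
scene [-120.96046409 -446.16783878 1004.16748986] 393.85238975874717 [[0.54, -0.84, 0.01], [-0.62, -0.41, -0.67], [0.57, 0.36, -0.74]]
top [ 4.65954420e+02 -2.12474564e-01  1.28666673e+03] 410.1811519873081 [[-0.02, -1.0, 0.02], [-1.0, 0.02, -0.1], [0.1, -0.02, -1.0]]
{'t': 0.1, 'qpos': array([ 1.19204711e+00,  4.23724566e-01,  1.63060500e+00,  1.77986299e-05,
        1.08862291e+00, -1.90164014e-02]), 'qvel': array([ 0.00016096, -0.00143253, -0.00144954,  0.00049865, -0.0018553 ,
       -0.00061473]), 'joint_torque': array([-9.87255316e-05, -5.45623255e+01, -2.74323034e+01,  6.46173977e-02,
        1.88390433e-02, -2.26240223e-05]), 'ee_pos': array([219.79250126, 584.49139359, 189.40772483]), 'orientation': array([-5.61986892e-01, -3.09062869e+00,  2.08882728e-03]), 'ft_force': array([-0.31009864, -0.53118157, -0.50591049]), 'moment': array([ 0.0386472 , -0.0304633 ,  0.02432118]), 'grasp_force': 0.0, 'width': 87.78062686641654}
```

View pics/top0.png

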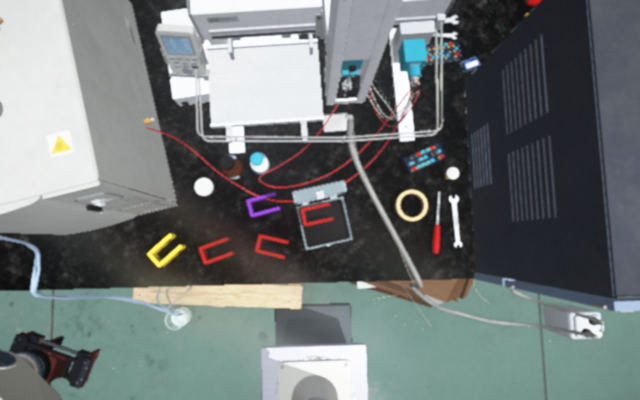

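View pics/scene0.png

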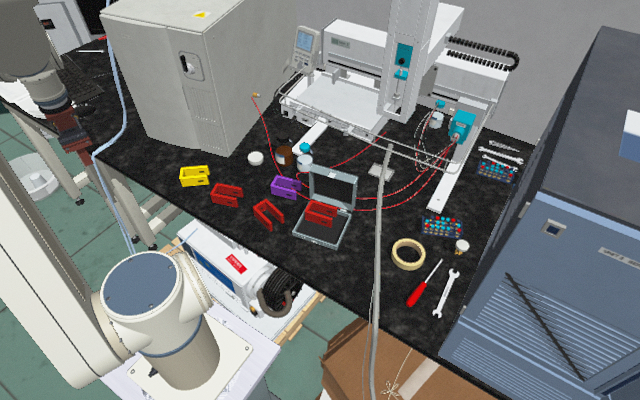

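The top view shows the loose red brackets near (215,250) and (272,245), and the case near (325,222) with the packed bracket at (317,215) and the lid edge near (320,190). A cable passes just to the right of the case. The scene view agrees, with the loose brackets at (227,194) and (268,214) and the case at (322,215). Next I'll measure them.

```bash
cat >> h.py <<'E'
def redpts(d):
    h=cv2.cvtColor(d['img'],cv2.COLOR_RGB2HSV); m=((h[...,0]<8)|(h[...,0]>172))&(h[...,1]>140)&(h[...,2]>70)
    return m.astype(np.uint8)
def fitU(P):
    """top-face points (xy) of one U -> centre, web direction angle"""
    (c,s,a)=cv2.minAreaRect(P.astype(np.float32)); c=np.array(c)
    a=np.deg2rad(a)+(0 if s[0]>s[1] else np.pi/2); L=np.array([np.cos(a),np.sin(a)]); W=np.array([-L[1],L[0]])
    q=(P-c)@np.stack([L,W],1)
    inn=q[np.abs(q[:,1])<12]; sg=np.sign(np.median(inn[:,0])) if len(inn) else 1
    return c,L*sg,s
def brackets(d,n='',zmin=20):
    m=redpts(d);P=pts(d);k,l,st,ce=cv2.connectedComponentsWithStats(m)
    out=[]
    for i in range(1,k):
        if st[i,4]<60: continue
        p=P[(l==i)&(d['range_z']>0)]
        if np.median(p[:,0])>750 or np.median(p[:,0])<200 or np.median(p[:,1])<-120: continue
        ht=np.percentile(p[:,2],85); t=p[np.abs(p[:,2]-ht)<7]
        c,L,s=fitU(t[:,:2]); out.append((c,L,s,ht))
        print(n,'pix',ce[i].round(),'top z %.1f'%ht,'n',len(t),'c',c.round(1),'size',np.round(s,1),'webdir %.3f'%np.arctan2(L[1],L[0]))
    return out
E
python3 - <<'E'
from h import *
import pickle
for n in('scene','top'):
    d=pickle.load(open(n+'0.pkl','rb')); brackets(d,n)
    P=pts(d); z=P[...,2]
    # grey case / cable clouds: heights along case area
    I=d['img'].astype(int); grey=(I.max(2)-I.min(2)<30)&(I.min(2)>90)
    for lo,hi in((-5,10),(10,20),(20,26),(26,60),(60,120),(120,180),(180,400),(400,900)):
        s=grey&(z>lo)&(z<hi)&(P[...,0]>330)&(P[...,0]<620)&(P[...,1]<120)&(P[...,1]>-260)
        if s.sum()>5:
            p=P[s]; print(n,lo,hi,s.sum(),p.min(0).round(),p.max(0).round(),np.median(p,0).round())
    x0,y0=(270,160) if n=='top' else (240,130)
    cr=d['img'][y0:y0+120,x0:x0+160,::-1]; cv2.imwrite(f'pics/{n}crop.png',cv2.resize(cr,None,fx=5,fy=5,interpolation=cv2.INTER_CUBIC))
E
```

```text
scene pix [274. 159.] top z 10.1 n 33 c [685.7 276.4] size [169.3   8.9] webdir 0.898
scene pix [226. 194.] top z 39.6 n 219 c [444.4 287.7] size [60.5 90.8] webdir 1.893
scene pix [319. 212.] top z 45.6 n 241 c [546.8 -19.5] size [60.7 91.5] webdir 1.784
scene pix [267. 213.] top z 40.3 n 211 c [453.  120.9] size [96.3 58. ] webdir 1.321
scene pix [236. 264.] top z -418.4 n 109 c [433.2 323.8] size [106.   30.6] webdir -1.781
scene -5 10 93 [ 444. -258.   -5.] [619.  34.  10.] [480. -96.   6.]
scene 10 20 375 [ 441. -260.   10.] [618.  30.  20.] [ 516. -198.   16.]
scene 20 26 195 [ 440. -234.   20.] [617.  35.  26.] [490. -77.  22.]
scene 26 60 278 [ 444. -197.   26.] [620.  45.  60.] [604. -18.  31.]
scene 60 120 69 [ 575. -101.   61.] [620.  45. 119.] [594.  40.  92.]
scene 120 180 399 [ 573. -101.  120.] [620.  47. 170.] [601. -23. 165.]
top pix [212. 166.] top z 30.3 n 11 c [722.4 316.2] size [140.8   2.6] webdir 0.897
top pix [340. 167.] top z 8.7 n 43 c [698.9 -96.6] size [ 8.3 84. ] webdir -1.016
top pix [291. 184.] top z 5.6 n 156 c [653.9  52.9] size [ 32.8 208.8] webdir -1.511
top pix [280. 201.] top z 5.1 n 61 c [597.2  94.6] size [79.1  8.5] webdir -1.650
top pix [314. 215.] top z 48.3 n 231 c [549.8 -18.8] size [56.1 91.4] webdir 1.764
top pix [269. 245.] top z 41.6 n 241 c [456.5 121.1] size [90.8 55.9] webdir 1.311
top pix [213. 252.] top z 41.6 n 247 c [446.4 287.8] size [56.2 91.3] webdir 1.892
top -5 10 219 [ 341. -260.   -5.] [619.  84.  10.] [522. -95.   1.]
top 10 20 295 [ 447. -260.   10.] [620.  43.  20.] [ 534. -216.   17.]
top 20 26 246 [ 445. -255.   20.] [620.  39.  26.] [548. -76.  23.]
top 26 60 106 [ 450. -194.   26.] [619.  39.  38.] [597. -46.  30.]
top 120 180 557 [576. -98. 128.] [620.  48. 174.] [602. -18. 166.]
```

View pics/topcrop.png

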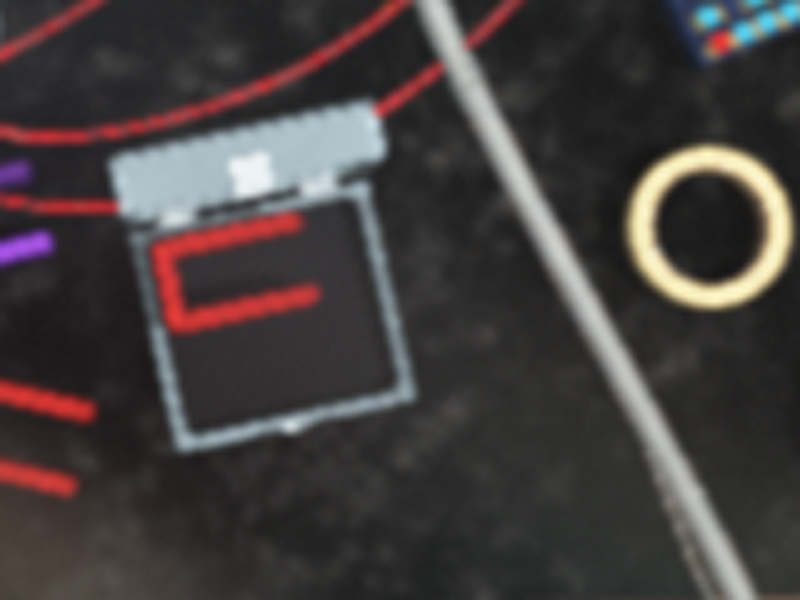

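The crop shows the case rim with its front-left corner at about (306.6,248.6) and front-right at (352.2,239) in full-image pixels. The packed bracket has its web at the left, the lid stands open at the back, and the cable is clear to the right. The bracket heights check out: 40 on the bench and 46 in the case.

Run:
```python
from h import *
import pickle
d=pickle.load(open('top0.pkl','rb'))
c={k:ray(d,270+u/5-.4,160+v/5-.4,22)[:2] for k,(u,v) in dict(FL=(180,450),FR=(415,399),BR=(369,188),BL=(135,236)).items()}
for k in c: print(k,c[k].round(1))
print('front',np.linalg.norm(c['FL']-c['FR']),'yaw',np.arctan2(*(c['FL']-c['FR'])[::-1])-np.pi/2)
a=.195
for n in('scene','top'):
    d=pickle.load(open(n+'0.pkl','rb')); P=pts(d);I=d['img'].astype(int); grey=(I.max(2)-I.min(2)<40)&(I.min(2)>70)
    L=np.array([np.cos(a),np.sin(a)]);W=np.array([-L[1],L[0]]); o=np.array([517.,-27.])
    off=0 if n=='scene' else 2
    X=(P[...,:2]-o)@L; Y=(P[...,:2]-o)@W; s=grey&(abs(P[...,2]-22-off)<6)&(abs(X)<80)&(abs(Y)<85)
    X=X[s];Y=Y[s]; print(n,len(X),'z',np.median(P[...,2][s]))
    f=(X<-55)&(abs(Y)<55); l=(Y>60)&(abs(X)<50); r=(Y<-60)&(abs(X)<50)
    for nm,m,A,B in(('front',f,Y,X),('left',l,X,Y),('right',r,X,Y)):
        k=np.polyfit(A[m],B[m],1); print(nm,m.sum(),'mean %.1f slope %.3f'%(B[m].mean(),k[0]),np.percentile(B[m],[3,97]).round(1))
    q=grey&(P[...,2]>150)&(P[...,2]<185)&(P[...,1]<60)&(P[...,1]>-110)&(P[...,0]<640)
    p=P[q]; x=(p[:,:2]-o)@L; y=(p[:,:2]-o)@W
    print('lid top x',np.percentile(x,[2,50,98]).round(1),'y',np.percentile(y,[2,98]).round(1),'z',np.percentile(p[:,2],[5,50,95]).round(1))
    for (cc,LL,ss,h) in brackets(d,n):
        if 44<h<50: print('b1 in frame',((cc-o)@L).round(1),((cc-o)@W).round(1))
s=status.get_obs(); print(Ro.from_rotvec(s['orientation']).as_matrix().round(3).tolist())
```

```text
FL [442.9  15.5]
FR [ 470.6 -129.6]
BR [ 601.8 -105.1]
BL [575.   40.6]
front 147.7484243617297 yaw 0.18862656115843146
scene 217 z 21.279564378893106
front 86 mean -64.6 slope 0.012 [-68.6 -59.3]Traceback (most recent call last):
  File "<stdin>", line 16, in <module>
    raise TypeError("expected non-empty vector for x")
TypeError: expected non-empty vector for x
```

Run:
```python
from h import *
import pickle
a=.187
for n in('scene','top'):
    d=pickle.load(open(n+'0.pkl','rb')); P=pts(d);I=d['img'].astype(int); grey=(I.max(2)-I.min(2)<40)&(I.min(2)>70)
    L=np.array([np.cos(a),np.sin(a)]);W=np.array([-L[1],L[0]]); o=np.array([521.,-44.])
    off=0 if n=='scene' else 2
    X=(P[...,:2]-o)@L; Y=(P[...,:2]-o)@W; s=grey&(abs(P[...,2]-22-off)<6)&(abs(X)<80)&(abs(Y)<85)
    X=X[s];Y=Y[s]; print(n,len(X),'z',np.median(P[...,2][s]))
    f=(X<-55)&(abs(Y)<55); l=(Y>60)&(abs(X)<50); r=(Y<-60)&(abs(X)<50)
    for nm,m,A,B in(('front',f,Y,X),('left',l,X,Y),('right',r,X,Y)):
        if m.sum()>5:k=np.polyfit(A[m],B[m],1); print(nm,m.sum(),'mean %.1f slope %.3f'%(B[m].mean(),k[0]),np.percentile(B[m],[3,97]).round(1))
    q=grey&(P[...,2]>150)&(P[...,2]<185)&(P[...,1]<60)&(P[...,1]>-110)&(P[...,0]<640)
    p=P[q]; x=(p[:,:2]-o)@L; y=(p[:,:2]-o)@W
    print('lid top x',np.percentile(x,[2,50,98]).round(1),'y',np.percentile(y,[2,98]).round(1),'z',np.percentile(p[:,2],[5,50,95]).round(1))
    for (cc,LL,ss,h) in brackets(d,n):
        if 44<h<50: print('b1 in frame',((cc-o)@L).round(1),((cc-o)@W).round(1))
s=status.get_obs(); print(Ro.from_rotvec(s['orientation']).as_matrix().round(3).tolist())
```

```text
scene 283 z 21.34549838600738
front 82 mean -65.3 slope -0.011 [-69.1 -61.1]
left 40 mean 72.6 slope 0.032 [69.9 76. ]
right 50 mean -70.0 slope 0.011 [-72.5 -67.4]
lid top x [-573.6 -475.7   98.2] y [-68.4 138.8] z [153.  165.7 181.7]
scene pix [274. 159.] top z 10.1 n 33 c [685.7 276.4] size [169.3   8.9] webdir 0.898
scene pix [226. 194.] top z 39.6 n 219 c [444.4 287.7] size [60.5 90.8] webdir 1.893
scene pix [319. 212.] top z 45.6 n 241 c [546.8 -19.5] size [60.7 91.5] webdir 1.784
scene pix [267. 213.] top z 40.3 n 211 c [453.  120.9] size [96.3 58. ] webdir 1.321
scene pix [236. 264.] top z -418.4 n 109 c [433.2 323.8] size [106.   30.6] webdir -1.781
b1 in frame 29.9 19.3
top 323 z 22.55445677499339
front 59 mean -62.1 slope -0.013 [-65.2 -59.5]
left 49 mean 73.1 slope 0.010 [70.7 75.3]
right 50 mean -69.7 slope 0.011 [-72.1 -67.3]
lid top x [-450.7   81.7  101. ] y [-67.3 158.6] z [158.6 166.1 173.9]
top pix [212. 166.] top z 30.3 n 11 c [722.4 316.2] size [140.8   2.6] webdir 0.897
top pix [340. 167.] top z 8.7 n 43 c [698.9 -96.6] size [ 8.3 84. ] webdir -1.016
top pix [291. 184.] top z 5.6 n 156 c [653.9  52.9] size [ 32.8 208.8] webdir -1.511
top pix [280. 201.] top z 5.1 n 61 c [597.2  94.6] size [79.1  8.5] webdir -1.650
top pix [314. 215.] top z 48.3 n 231 c [549.8 -18.8] size [56.1 91.4] webdir 1.764
top pix [269. 245.] top z 41.6 n 241 c [456.5 121.1] size [90.8 55.9] webdir 1.311
top pix [213. 252.] top z 41.6 n 247 c [446.4 287.8] size [56.2 91.3] webdir 1.892
b1 in frame 33.0 19.4
[[-0.936, 0.352, -0.001], [0.352, 0.936, -0.001], [0.0, -0.001, -1.0]]
```

```bash
cat > go.py <<'E'
import sys; from h import *
def case(x,y): a=.198; return 522.5+x*np.cos(a)-y*np.sin(a), -42.2+x*np.sin(a)+y*np.cos(a)
def go(x,y,z,p):
    s=status.get_obs(); Rc=Ro.from_rotvec(s['orientation'])
    Rt=Ro.from_matrix(np.array([[-np.sin(p),np.cos(p),0],[np.cos(p),np.sin(p),0],[0,0,-1]]).T)
    Rt=Ro.from_matrix(np.stack([[-np.sin(p),np.cos(p),0],[np.cos(p),np.sin(p),0],[0,0,-1.]],1))
    e=np.array([x,y,z])-s['ee_pos']
    print('to',np.round([x,y,z,p],2),'turn',(Rc.inv()*Rt).as_rotvec().round(3),'then shift',Rt.inv().apply(e).round(1))
if __name__=='__main__':
    v=[float(q) for q in sys.argv[2:]]
    if sys.argv[1]=='case': x,y=case(v[0],v[1])
    else: x,y=v[:2]
    go(x,y,v[2],v[3])
E
python3 go.py w 432.4 326.7 110 1.8925
```

```text
to [432.4  326.7  110.     1.89] turn [-0.001 -0.001 -0.681] then shift [-120.2 -311.8   79.4]
```

The manual's scale: shifts go in shares of 1000 mm and turns go in shares of pi rad. Converting my numbers, -0.12 rad is -0.0382.

```bash
echo '[[[0,0,0],[0,0,-0.0382]],[[0,0,0],[0,0,-0.0382]],[[0,0,0],[0,0,-0.0382]],[[0,0,0],[0,0,-0.0382]],[[0,0,0],[0,0,-0.0382]]]' | python3 -m jog 50
echo '[[[0,0,0],[0,0,-0.0258]],[[-0.012,-0.031,0],[0,0,0]],[[-0.012,-0.031,0],[0,0,0]],[[-0.012,-0.031,0],[0,0,0]],[[-0.012,-0.031,0.008],[0,0,0]]]' | python3 -m jog
echo '[[[-0.012,-0.031,0.01],[0,0,0]],[[-0.012,-0.031,0.01],[0,0,0]],[[-0.012,-0.031,0.01],[0,0,0]],[[-0.012,-0.031,0.01],[0,0,0]],[[-0.012,-0.031,0.01],[0,0,0]]]' | python3 -m jog
echo '[[[-0.012,-0.031,0.01],[0,0,0]],[[0,0,0],[0,0,0]],[[0,0,0],[0,0,0]]]' | python3 -m jog
python3 go.py w 432.4 326.7 18 1.8925
```

```text
t: 0.52
ee_pos: [219.9, 584.7, 189.6]
orientation: [0.386, -3.117, 0.001]
ft_force: [0.1, -0.6, -0.1]
width: 58.0
grasp_force: 0.0
t: 0.93
ee_pos: [305.6, 482.0, 182.9]
orientation: [-0.504, 3.1, 0.002]
ft_force: [1.2, 0.2, -0.2]
width: 50.0
grasp_force: 0.0
t: 1.35
ee_pos: [411.2, 352.9, 131.5]
orientation: [0.503, -3.101, 0.0]
ft_force: [0.7, 0.3, -0.6]
width: 49.7
grasp_force: 0.0
t: 1.6
ee_pos: [432.1, 327.1, 121.3]
orientation: [0.497, -3.1, 0.001]
ft_force: [-0.2, 0.8, -0.3]
width: 50.0
grasp_force: 0.0
to [432.4  326.7   18.     1.89] turn [-0.    -0.002 -0.004] then shift [ -0.2  -0.5 103.3]
```

In the tool's units: 30 mm is 0.03, 25 mm is 0.025.

```bash
echo '[[[0,0,0.03],[0,0,0]],[[0,0,0.03],[0,0,0]],[[0,0,0.025],[0,0,0]],[[0,0,0.013],[0,0,0]],[[0,0,0.005],[0,0,0]]]' | python3 -m jog 
echo '[[[0,0,0],[0,0,0]],[[0,0,0],[0,0,0]],[[0,0,0],[0,0,0]],[[0,0,0],[0,0,0]],[[0,0,0],[0,0,0]]]' | python3 -m jog 0
echo '[[[0,0,0],[0,0,0]],[[0,0,-0.005],[0,0,0]],[[0,0,-0.025],[0,0,0]],[[0,0,-0.03],[0,0,0]],[[0,0,-0.03],[0,0,0]]]' | python3 -m jog
python3 go.py case -31.2 58.5 100 1.7688
```

```text
t: 2.02
ee_pos: [429.7, 328.9, 17.1]
orientation: [0.504, -3.098, 0.002]
ft_force: [-0.2, -0.3, -0.1]
width: 50.1
grasp_force: 0.0
t: 2.43
ee_pos: [432.3, 329.3, 20.1]
orientation: [-0.502, 3.099, 0.001]
ft_force: [-0.7, -0.4, -0.9]
width: 20.2
grasp_force: 0.0
t: 2.85
ee_pos: [431.2, 328.2, 110.0]
orientation: [0.502, -3.1, 0.001]
ft_force: [0.0, 0.8, -1.0]
width: 0.3
grasp_force: 0.0
to [480.4    9.02 100.     1.77] turn [-0.001 -0.002  0.123] then shift [  14.6 -322.6   10. ]
```

The lift started before the fingers had closed. I'll re-measure the bracket, then retry.

```bash
echo '[[[0,0,0],[0,0,0]]]' | python3 -m jog 40
python3 - <<'E'
from h import *
for n in('scene','top'): brackets(shot(n),n)
E
```

```text
t: 2.93
ee_pos: [434.8, 330.8, 114.7]
orientation: [-0.501, 3.093, 0.006]
ft_force: [0.9, 0.3, 0.4]
width: 4.1
grasp_force: 0.0
scene pix [274. 159.] top z 10.2 n 31 c [685.8 276.7] size [167.4   9.5] webdir 0.879
scene pix [226. 194.] top z 39.9 n 216 c [445.5 287.5] size [62.7 92.3] webdir 1.886
scene pix [319. 212.] top z 45.5 n 235 c [547.1 -18.9] size [59.4 92. ] webdir 1.760
scene pix [267. 213.] top z 40.3 n 213 c [453.7 120.4] size [92.2 57.3] webdir 1.321
scene pix [236. 264.] top z -419.1 n 106 c [432.8 323.1] size [105.7  31. ] webdir -1.769
top pix [212. 166.] top z 30.9 n 14 c [721.2 316.8] size [150.2   2.5] webdir 0.879
top pix [340. 167.] top z 7.6 n 55 c [698.9 -96.5] size [ 9.  83.4] webdir -0.994
top pix [290. 184.] top z 5.5 n 156 c [654.1  53. ] size [ 31.9 209.1] webdir 1.632
top pix [280. 201.] top z 6.0 n 57 c [597.1  94.5] size [78.5  8.5] webdir -1.644
top pix [314. 215.] top z 48.1 n 234 c [549.8 -18.8] size [55.7 91.4] webdir 1.770
top pix [270. 245.] top z 41.8 n 243 c [456.4 120.6] size [91. 56.] webdir 1.305
top pix [220. 241.] top z 42.4 n 55 c [475.1 275. ] size [10.1 48.8] webdir -1.245
top pix [220. 257.] top z 42.2 n 76 c [424.9 279.7] size [ 9.8 89.1] webdir -1.244
```

```bash
echo '[[[0,0,0],[0,0,0]],[[0,0,0],[0,0,0]],[[0,0,0],[0,0,0]],[[0,0,0],[0,0,0]],[[0,0,0],[0,0,0]]]' | python3 -m jog 40; python3 go.py w 432.6 326.6 18 1.89
echo '[[[0,0,0],[0,0,0]],[[0,0,0],[0,0,0]],[[0,0,0],[0,0,0]]]' | python3 -m jog;python3 go.py w 432.6 326.6 18 1.89
```

```text
t: 3.45
ee_pos: [431.4, 328.4, 108.3]
orientation: [0.502, -3.1, 0.001]
ft_force: [0.6, 0.3, -0.2]
width: 39.3
grasp_force: 0.0
to [432.6  326.6   18.     1.89] turn [-0.    -0.001  0.002] then shift [-0.6 -2.1 90.3]
t: 3.7
ee_pos: [431.7, 328.7, 108.9]
orientation: [0.502, -3.101, 0.0]
ft_force: [0.1, -0.4, 0.6]
width: 40.2
grasp_force: 0.0
to [432.6  326.6   18.     1.89] turn [-0.    -0.     0.002] then shift [-0.2 -2.3 90.9]
```

In the tool's units: 25 mm is 0.025, 12 mm is 0.012.

```bash
echo '[[[0,-0.001,0.025],[0,0,0]],[[0,-0.001,0.025],[0,0,0]],[[0,0,0.025],[0,0,0]],[[0,0,0.012],[0,0,0]],[[0,0,0.004],[0,0,0]]]' | python3 -m jog 
echo '[[[0,0,0],[0,0,0]],[[0,0,0],[0,0,0]],[[0,0,0],[0,0,0]],[[0,0,0],[0,0,0]],[[0,0,0],[0,0,0]]]' | python3 -m jog 0
echo '[[[0,0,0],[0,0,0]],[[0,0,0],[0,0,0]],[[0,0,0],[0,0,0]],[[0,0,0],[0,0,0]]]' | python3 -m jog
```

```text
t: 4.12
ee_pos: [431.1, 325.9, 16.1]
orientation: [0.502, -3.098, 0.003]
ft_force: [0.6, 0.0, 0.3]
width: 40.3
grasp_force: 0.0
t: 4.53
ee_pos: [433.0, 327.3, 19.1]
orientation: [-0.502, 3.1, 0.001]
ft_force: [-0.4, 0.8, 0.1]
width: 10.1
grasp_force: 0.0
t: 4.87
ee_pos: [432.4, 326.8, 18.2]
orientation: [-0.502, 3.101, 0.0]
ft_force: [0.1, -0.1, 0.5]
width: 0.2
grasp_force: 0.0
```

Run:
```python
from h import *
d=shot('scene'); e=shot('top')
a=cv2.resize(d['img'][140:240,180:300,::-1],None,fx=5,fy=5); b=cv2.resize(e['img'][200:300,150:270,::-1],None,fx=3.3,fy=3.3)
cv2.imwrite('pics/g1.png',a)
```

```text
(no output)
```

View pics/g1.png

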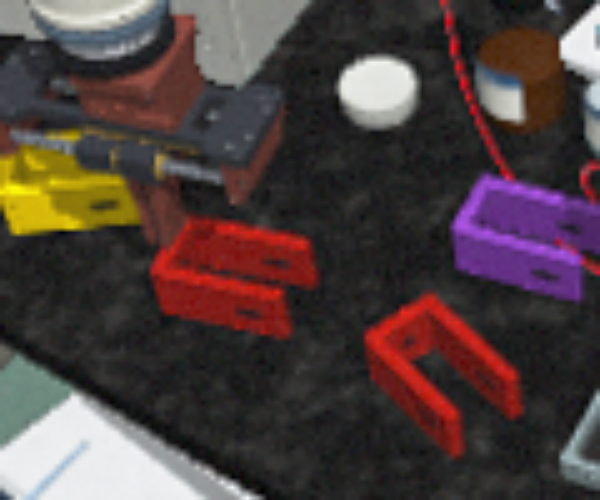

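The crop shows the closed fingers at about (155,235), just outside the web of the left red bracket and not straddling it. I'll re-measure the bracket and the finger tip.

```bash
python3 - <<'E'
from h import *
for n in('scene','top'):
    d=shot(n);brackets(d,n); P=pts(d)
    I=d['img'].astype(int); h=cv2.cvtColor(d['img'],cv2.COLOR_RGB2HSV)
    m=(P[...,2]>44)&(P[...,2]<200)&(abs(P[...,0]-432)<130)&(abs(P[...,1]-327)<130)
    for lo in range(5,180,12):
        q=(P[...,2]>lo)&(P[...,2]<lo+12)&(abs(P[...,0]-432)<110)&(abs(P[...,1]-327)<110)&(h[...,1]<200)&~(redpts(d)>0)&(h[...,0]<20)|((P[...,2]>lo)&(P[...,2]<lo+12)&(lo>44)&(abs(P[...,0]-432)<110)&(abs(P[...,1]-327)<110))
        if q.sum()>4: p=P[q]; print(n,lo,q.sum(),p.min(0).round(),p.max(0).round(),np.median(p,0).round())
E
python3 go.py w 432.6 326.6 18 1.89
```

```text
scene pix [226. 194.] top z 40.0 n 208 c [443.3 285.9] size [60.4 92.3] webdir 1.883
scene pix [319. 212.] top z 45.6 n 236 c [548.9 -19.3] size [61.2 91.5] webdir 1.769
scene pix [267. 213.] top z 40.3 n 213 c [453.9 121.3] size [95.9 57.3] webdir 1.327
scene pix [236. 264.] top z -418.5 n 108 c [432.9 323.6] size [107.8  31.9] webdir -1.778
scene 5 7 [345. 237.   5.] [536. 417.   7.] [390. 385.   6.]
scene 17 5 [426. 254.  19.] [472. 273.  25.] [470. 265.  22.]
scene 53 22 [416. 314.  55.] [444. 327.  65.] [424. 320.  60.]
scene 65 22 [418. 314.  65.] [439. 333.  76.] [422. 320.  72.]
scene 77 23 [415. 313.  79.] [443. 335.  89.] [423. 319.  85.]
scene 89 26 [417. 311.  89.] [444. 334. 101.] [422. 318.  97.]
scene 101 19 [417. 310. 101.] [439. 333. 111.] [424. 317. 105.]
scene 125 39 [377. 240. 129.] [484. 407. 137.] [429. 301. 135.]
scene 137 157 [375. 239. 137.] [484. 402. 149.] [410. 306. 145.]
scene 149 155 [373. 233. 149.] [483. 397. 161.] [408. 315. 155.]
scene 161 237 [373. 232. 161.] [486. 418. 173.] [422. 297. 170.]
scene 173 348 [374. 234. 173.] [488. 418. 185.] [426. 291
[... 243 characters left out ...]
] webdir -1.650
top pix [314. 215.] top z 48.4 n 233 c [549.9 -18.6] size [55.9 91.2] webdir 1.765
top pix [270. 245.] top z 41.8 n 241 c [456.4 120.9] size [91.1 55.8] webdir 1.314
top 5 57 [343. 219.   5.] [539. 431.  14.] [462. 264.   6.]
top 17 7 [409. 237.  18.] [487. 318.  29.] [441. 260.  24.]
top 29 6 [413. 273.  32.] [481. 314.  39.] [461. 305.  37.]
top 137 26 [407. 245. 139.] [475. 309. 149.] [423. 288. 147.]
top 149 28 [408. 268. 149.] [473. 311. 157.] [421. 292. 151.]
top 161 154 [422. 234. 161.] [488. 294. 173.] [453. 257. 172.]
top 173 235 [422. 235. 173.] [488. 296. 184.] [453. 262. 175.]
to [432.6  326.6   18.     1.89] turn [-0.    -0.     0.002] then shift [-0.2 -0.2  0. ]
```

```bash
python3 - <<'E'
from h import *
d=shot('scene')
s=status.get_obs();R=Ro.from_rotvec(s['orientation']).as_matrix();p=s['ee_pos']
for k in (0,-19,-40,-60,-80,-100): 
    c=np.array(d['R'])@(p+R[:,2]*k)+d['t']; u,v=d['fx']*c[0]/c[2]+d['cx'],d['fy']*c[1]/c[2]+d['cy']
    print(k,'full',round(u,1),round(v,1),'crop',round((u-180)*5),round((v-140)*5),'z %.0f'%c[2],'seen z',d['range_z'][int(v),int(u)])
for k in ((-28,41,40),(28,41,40),(0,41,40),(0,41,0)):
    L=np.array([np.cos(1.889),np.sin(1.889)]);X=np.array([L[1],-L[0]]); w=np.r_[np.array([444.9,287.3])+X*k[0]+L*k[1],k[2]]
    c=np.array(d['R'])@w+d['t']; u,v=d['fx']*c[0]/c[2]+d['cx'],d['fy']*c[1]/c[2]+d['cy'];print(k,round((u-180)*5),round((v-140)*5))
E
echo '[[[0,0,0],[0,0,0]]]' | python3 -m jog 30; echo '[[[0,0,0],[0,0,0]],[[0,0,0],[0,0,0]],[[0,0,0],[0,0,0]],[[0,0,0],[0,0,0]],[[0,0,0],[0,0,0]]]' | python3 -m jog
python3 - <<'E'
from h import *
d=shot('scene'); a=cv2.resize(d['img'][140:220,170:260,::-1],None,fx=7,fy=7,interpolation=cv2.INTER_CUBIC)
cv2.imwrite('pics/g2.png',a)
E
```

```text
0 full 215.0 192.9 crop 175 265 z 1321 seen z 1307.7032
-19 full 213.9 189.1 crop 170 246 z 1307 seen z 1290.5126
-40 full 212.7 184.8 crop 164 224 z 1292 seen z 1274.0223
-60 full 211.5 180.6 crop 158 203 z 1277 seen z 1249.9011
-80 full 210.3 176.2 crop 151 181 z 1262 seen z 1205.2323
-100 full 209.0 171.8 crop 145 159 z 1247 seen z 1200.4438
(-28, 41, 40) 150 274
(28, 41, 40) 187 214
(0, 41, 40) 169 243
(0, 41, 0) 180 283
t: 5.2
ee_pos: [432.4, 326.8, 18.0]
orientation: [0.502, -3.101, 0.0]
ft_force: [0.5, 0.5, 0.2]
width: 4.4
grasp_force: 0.0
t: 5.62
ee_pos: [432.4, 326.8, 18.1]
orientation: [-0.502, 3.101, -0.0]
ft_force: [0.1, -0.6, 1.2]
width: 29.6
grasp_force: 0.0
```

View pics/g2.png

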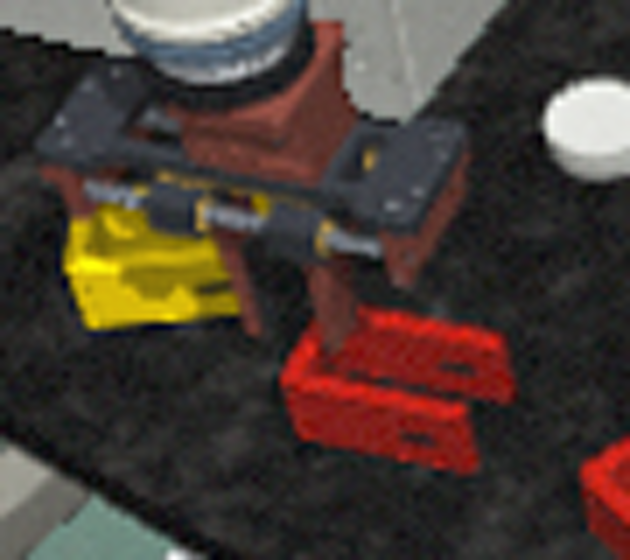

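Run:
```python
from h import *
d=shot('scene');P=pts(d)
for u,v in((216,178),(217,181),(218,184),(218,187),(218,189),(205,178),(205,182),(206,185),(206,187)):
    print(u,v,P[v,u].round(0),d['img'][v,u])
R=np.array(d['R'])
for y in (-22,-15,15,22):
  for z in(18,37,60):
    w=np.array([432.4,326.8,z])+y*np.array([np.cos(1.89),np.sin(1.89),0]);c=R@w+d['t'];print(y,z,w.round(),round(d['fx']*c[0]/c[2]+d['cx'],1),round(d['fy']*c[1]/c[2]+d['cy'],1))
brackets(d)
```

```text
216 178 [431. 298. 108.] [85 48 40]
217 181 [433. 301.  90.] [87 47 42]
218 184 [438. 306.  69.] [87 51 45]
218 187 [431. 301.  64.] [94 55 48]
218 189 [430. 301.  55.] [97 53 48]
205 178 [417. 335.  99.] [50 35 38]
205 182 [416. 339.  78.] [93 54 50]
206 185 [416. 338.  65.] [87 52 46]
206 187 [413. 339.  57.] [95 53 48]
-22 18 [439. 306.  18.] 221.1 194.2
-22 37 [439. 306.  37.] 220.1 190.4
-22 60 [439. 306.  60.] 218.8 185.7
-15 18 [437. 313.  18.] 219.2 193.8
-15 37 [437. 313.  37.] 218.1 190.0
-15 60 [437. 313.  60.] 216.8 185.2
15 18 [428. 341.  18.] 210.9 192.1
15 37 [428. 341.  37.] 209.8 188.2
15 60 [428. 341.  60.] 208.4 183.5
22 18 [425. 348.  18.] 209.0 191.7
22 37 [425. 348.  37.] 207.8 187.8
22 60 [425. 348.  60.] 206.4 183.1
 pix [274. 159.] top z 10.0 n 31 c [677.5 265.8] size [160.    9.6] webdir 0.886
 pix [226. 195.] top z 40.0 n 197 c [445.  287.1] size [60.6 93. ] webdir 1.873
 pix [319. 212.] top z 45.6 n 239 c [547.3 -18.8] size [61.9 91.8] webdir 1.768
 pix [267. 213.] top z 40.3 n 211 c [454.1 119.8] size [95.2 57.6] webdir 1.323
 pix [236. 264.] top z -418.4 n 104 c [433.1 323.5] size [105.8  30.3] webdir -1.799
```

The crop shows the fingers straddling the web, with the outer tip at about (206,187). Their visible ends are at z ≈ 50, not 18, so the tips sit about 30 mm higher than reported. I'll descend in steps and check with depth and force.

In the tool's units: 8 mm is 0.008, 7 mm is 0.007.

```bash
echo '[[[0,0,0.008],[0,0,0]],[[0,0,0.007],[0,0,0]],[[0,0,0.005],[0,0,0]],[[0,0,0],[0,0,0]],[[0,0,0],[0,0,0]]]' | python3 -m jog
python3 - <<'E'
from h import *
for n in('scene','top'):
    d=shot(n);P=pts(d); h=cv2.cvtColor(d['img'],cv2.COLOR_RGB2HSV).astype(int)
    q=((h[...,0]<12)|(h[...,0]>170))&(h[...,1]>80)&(h[...,1]<175)&(h[...,2]<140)&(abs(P[...,0]-432)<60)&(abs(P[...,1]-327)<60)&(P[...,2]>5)
    v,u=np.where(q&(P[...,2]<125)); z=P[v,u,2]; i=np.argsort(z)[:8]
    for k in i: print(n,u[k],v[k],P[v[k],u[k]].round())
    hi=(P[...,2]>100)&(P[...,2]<230)&(abs(P[...,0]-432)<120)&(abs(P[...,1]-327)<120)
    print(n,'body z',np.percentile(P[hi][:,2],[1,3,10,50]).round())
    if n=='scene': cv2.imwrite('pics/g3.png',cv2.resize(d['img'][140:220,170:260,::-1],None,fx=7,fy=7,interpolation=cv2.INTER_CUBIC))
E
```

```text
t: 6.13
ee_pos: [431.9, 326.5, -2.6]
orientation: [0.502, -3.1, 0.001]
ft_force: [-0.5, 0.0, -0.3]
width: 30.0
grasp_force: 0.0
scene 221 204 [414. 286.   5.]
scene 227 194 [457. 298.   7.]
scene 211 199 [406. 321.  16.]
scene 234 192 [471. 278.  17.]
scene 235 193 [469. 271.  18.]
scene 222 190 [453. 314.  21.]
scene 233 192 [466. 277.  22.]
scene 235 192 [468. 269.  25.]
scene body z [111. 116. 125. 153.]
top 209 247 [458. 310.  20.]
top 223 242 [472. 268.  20.]
top 222 242 [472. 268.  31.]
top 208 247 [458. 310.  32.]
top 221 241 [475. 270.  36.]
top 209 246 [461. 306.  37.]
top 210 246 [461. 303.  38.]
top 208 246 [461. 309.  38.]
top body z [116. 127. 134. 154.]
```

View pics/g3.png

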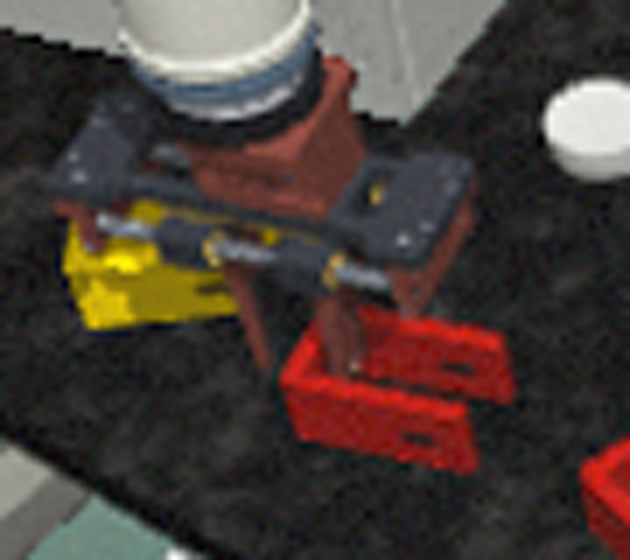

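The tips are still well above the bench: the body's lowest depth is about 113, so the true TCP z is about 33. The z offset is therefore about +34. I'll go 15 mm further down and close.

```bash
echo '[[[0,0,0.006],[0,0,0]],[[0,0,0.006],[0,0,0]],[[0,0,0.003],[0,0,0]],[[0,0,0],[0,0,0]],[[0,0,0],[0,0,0]]]' | python3 -m jog 
echo '[[[0,0,0],[0,0,0]],[[0,0,0],[0,0,0]],[[0,0,0],[0,0,0]],[[0,0,0],[0,0,0]],[[0,0,0],[0,0,0]]]' | python3 -m jog 0
echo '[[[0,0,0],[0,0,0]],[[0,0,0],[0,0,0]]]' | python3 -m jog
python3 - <<'E'
from h import *
d=shot('scene');P=pts(d);hi=(P[...,2]>80)&(P[...,2]<230)&(abs(P[...,0]-432)<120)&(abs(P[...,1]-327)<120)
# lowest of body, away from fingers
L=np.array([np.cos(1.89),np.sin(1.89)]); b=hi&(abs((P[...,:2]-[432,327])@L)>45)
print(np.percentile(P[b][:,2],[1,3,10]))
brackets(d)
E
```

```text
t: 6.65
ee_pos: [432.1, 326.6, -17.3]
orientation: [0.502, -3.101, 0.001]
ft_force: [0.6, -0.4, 0.7]
width: 29.7
grasp_force: 0.0
t: 7.07
ee_pos: [432.5, 326.9, -16.7]
orientation: [-0.502, 3.101, 0.0]
ft_force: [-0.3, -0.7, 1.4]
width: 9.7
grasp_force: 30.0
t: 7.23
ee_pos: [432.5, 326.9, -16.8]
orientation: [-0.502, 3.101, 0.0]
ft_force: [0.2, -0.9, 2.4]
width: 9.8
grasp_force: 30.0
[ 97.93163903  99.95330739 107.43629256]
 pix [274. 159.] top z 9.3 n 38 c [685.3 274.9] size [181.2  10.5] webdir -2.261
 pix [227. 195.] top z 39.9 n 190 c [443.9 287. ] size [59.7 91.4] webdir 1.891
 pix [319. 212.] top z 45.2 n 238 c [547.4 -20. ] size [57.4 92.2] webdir 1.785
 pix [267. 213.] top z 40.1 n 213 c [455.  120.9] size [92.3 58.3] webdir 1.300
 pix [236. 264.] top z -419.1 n 117 c [433.5 323.1] size [106.5  30.9] webdir -1.785
```

Gripped (width 9.8, 30 N). Now I'll lift it.

The manual's scale: shifts go in shares of 1000 mm and turns go in shares of pi rad. Converting my numbers, -25 mm is -0.025, -20 mm is -0.02, 0.1 rad is 0.0318.

```bash
echo '[[[0,0,-0.01],[0,0,0]],[[0,0,-0.02],[0,0,0]],[[0,0,-0.025],[0,0,0]],[[0,0,-0.02],[0,0,0]],[[0,0,0],[0,0,0.0318]]]' | python3 -m jog 
python3 go.py case -31.2 58.5 58 1.7688
```

```text
t: 7.7
ee_pos: [434.4, 328.3, 62.1]
orientation: [-0.347, 3.117, 0.004]
ft_force: [0.8, 0.5, -1.4]
width: 9.8
grasp_force: 30.0
to [480.4    9.02  58.     1.77] turn [0.002 0.005 0.024] then shift [  17.7 -322.1    4.1]
```

In the tool's units: -30 mm is -0.03, -20 mm is -0.02, 0.024 rad is 0.0076.

```bash
echo '[[[0.0015,-0.02,0],[0,0,0.0076]],[[0.0015,-0.03,0],[0,0,0]],[[0.0015,-0.03,0],[0,0,0]],[[0.0015,-0.03,0],[0,0,0]],[[0.0015,-0.03,0],[0,0,0]]]' | python3 -m jog 
echo '[[[0.0015,-0.03,0],[0,0,0]],[[0.0015,-0.03,0],[0,0,0]],[[0.0015,-0.03,0],[0,0,0]],[[0.0015,-0.03,0],[0,0,0]],[[0.0015,-0.03,0],[0,0,0]]]' | python3 -m jog 
echo '[[[0.002,-0.02,0],[0,0,0]],[[0,-0.01,0],[0,0,0]],[[0,0,0],[0,0,0]],[[0,0,0],[0,0,0]],[[0,0,0],[0,0,0]]]' | python3 -m jog 
python3 go.py case -31.2 58.5 58 1.7688
python3 - <<'E'
from h import *
for n in('scene','top'): d=shot(n,'c_'+n+'.png');brackets(d,n)
E
```

```text
t: 8.12
ee_pos: [452.7, 186.9, 58.6]
orientation: [0.31, -3.126, -0.0]
ft_force: [-0.0, -0.3, -2.3]
width: 10.0
grasp_force: 30.0
t: 8.53
ee_pos: [474.8, 38.1, 58.6]
orientation: [0.309, -3.126, -0.0]
ft_force: [0.5, 0.7, -1.2]
width: 9.3
grasp_force: 30.0
t: 8.95
ee_pos: [478.7, 10.6, 58.2]
orientation: [0.31, -3.126, -0.0]
ft_force: [0.4, -0.3, -1.3]
width: 9.9
grasp_force: 30.0
to [480.4    9.02  58.     1.77] turn [ 0. -0. -0.] then shift [-1.4 -1.9  0.2]
scene pix [267. 213.] top z 40.0 n 215 c [453.7 121.1] size [94.9 57.6] webdir 1.322
scene pix [316. 215.] top z 113.5 n 234 c [483.4 -28.4] size [58.2 94.8] webdir 1.775
scene pix [236. 264.] top z -418.5 n 112 c [433.5 323.8] size [105.3  30.6] webdir -1.771
top pix [211. 165.] top z 32.1 n 15 c [722.7 317. ] size [154.5   2.8] webdir 0.894
top pix [341. 166.] top z 7.7 n 48 c [701.6 -99.6] size [10.7 77.4] webdir 2.155
top pix [273. 185.] top z 5.5 n 67 c [646.9 115.4] size [91.3 15.2] webdir -1.832
top pix [313. 208.] top z 48.5 n 100 c [571.4 -14.1] size [21.1 91.5] webdir 1.947
top pix [262. 244.] top z 42.3 n 127 c [461.5 137.1] size [55.1 53.5] webdir 1.328
```

In the tool's units: 15 mm is 0.015, -2.5 mm is -0.0025.

```bash
echo '[[[-0.0023,-0.0025,0.012],[0,0,0]],[[0,0,0.015],[0,0,0]],[[0,0,0.008],[0,0,0]],[[0,0,0],[0,0,0]],[[0,0,0],[0,0,0]]]' | python3 -m jog 
echo '[[[0,0,0],[0,0,0]],[[0,0,0],[0,0,0]]]' | python3 -m jog;python3 go.py case -31.2 58.5 -10.8 1.7688
python3 - <<'E'
from h import *
d=shot('scene','c2.png')
m=redpts(d);P=pts(d)
b=brackets(d)
o=np.array([522.5-1.6,-42.2]);a=.198
for c,L,s,h in b: r=c-o; print('case',(r@[np.cos(a),np.sin(a)]).round(1),(r@[-np.sin(a),np.cos(a)]).round(1),round(float(h)))
E
```

```text
t: 9.47
ee_pos: [481.1, 8.3, 22.8]
orientation: [0.311, -3.125, -0.0]
ft_force: [0.3, 0.7, -1.8]
width: 9.5
grasp_force: 30.0
t: 9.63
ee_pos: [482.1, 7.9, 23.6]
orientation: [-0.31, 3.125, -0.0]
ft_force: [-0.6, 0.8, -1.5]
width: 9.8
grasp_force: 30.0
to [480.4    9.02 -10.8    1.77] turn [-0.     0.001 -0.   ] then shift [ 1.4  1.4 34.4]
 pix [267. 213.] top z 40.5 n 208 c [453.8 121.2] size [95.6 57.3] webdir 1.302
 pix [317. 220.] top z 79.8 n 203 c [487.3 -33.1] size [56.9 91.6] webdir 1.803
 pix [236. 264.] top z -419.0 n 111 c [433.5 324.1] size [109.   31.8] webdir -1.785
case -33.6 173.4 41
case -31.2 15.6 80
case -13.6 376.3 -419
```

In the tool's units: 12 mm is 0.012, 5 mm is 0.005.

```bash
echo '[[[0,0,0.012],[0,0,0]],[[0,0,0.012],[0,0,0]],[[0,0,0.005],[0,0,0]],[[0,0,0.003],[0,0,0]],[[0,0,0.001],[0,0,0]]]' | python3 -m jog 
echo '[[[0,0,0.001],[0,0,0]],[[0,0,0],[0,0,0]],[[0,0,0],[0,0,0]]]' | python3 -m jog
```

```text
t: 10.1
ee_pos: [481.5, 7.7, -10.0]
orientation: [0.309, -3.126, -0.0]
ft_force: [0.3, 1.1, -1.8]
width: 9.8
grasp_force: 30.0
t: 10.35
ee_pos: [482.0, 7.7, -10.6]
orientation: [-0.309, 3.126, -0.0]
ft_force: [0.2, 0.6, -1.8]
width: 9.8
grasp_force: 30.0
```

In the tool's units: 0.8 mm is 0.0008.

```bash
echo '[[[0,0,0.0008],[0,0,0]],[[0,0,0],[0,0,0]],[[0,0,0],[0,0,0]]]' | python3 -m jog
echo '[[[0,0,0.0007],[0,0,0]],[[0,0,0],[0,0,0]],[[0,0,0],[0,0,0]]]' | python3 -m jog
```

```text
t: 10.6
ee_pos: [482.0, 7.8, -10.8]
orientation: [-0.309, 3.125, -0.0]
ft_force: [-0.9, 0.1, 8.4]
width: 9.9
grasp_force: 30.0
t: 10.85
ee_pos: [482.0, 7.8, -10.8]
orientation: [-0.309, 3.125, -0.0]
ft_force: [-4.9, -0.0, 18.7]
width: 9.8
grasp_force: 30.0
```

Floor contact at exactly the expected height. Now I'll release, retreat and head for bracket 2.

In the tool's units: -10 mm is -0.01, -1.2 mm is -0.0012.

```bash
echo '[[[0,0,-0.0012],[0,0,0]],[[0,0,0],[0,0,0]],[[0,0,0],[0,0,0]],[[0,0,0],[0,0,0]],[[0,0,-0.01],[0,0,0]]]' | python3 -m jog 36
echo '[[[0,0,-0.025],[0,0,0]],[[0,0,-0.035],[0,0,0]],[[0,0,-0.02],[0,0,0]],[[0,0.03,0],[0,0,0.0318]],[[0,0.03,0],[0,0,0.0318]]]' | python3 -m jog
echo '[[[0,0.03,0],[0,0,0.0318]],[[0,0.03,0],[0,0,0.0318]],[[0,0,0],[0,0,0.0169]],[[0,0,0],[0,0,0]],[[0,0,0],[0,0,0]]]' | python3 -m jog
python3 go.py w 465.1 160.7 -17 1.316
python3 - <<'E'
from h import *
for n,dx in(('scene',-1.6),('top',1.6)):
    d=shot(n);b=brackets(d,n)
    o=np.array([522.5+dx,-42.2]);a=.198
    for c,L,s,h in b:
        r=c-o; print('case',(r@[np.cos(a),np.sin(a)]).round(1),(r@[-np.sin(a),np.cos(a)]).round(1),round(float(h)))
E
```

```text
t: 11.27
ee_pos: [481.3, 7.5, -1.7]
orientation: [0.309, -3.125, 0.0]
ft_force: [-0.4, 0.5, 0.0]
width: 35.6
grasp_force: 0.0
t: 11.68
ee_pos: [473.8, 67.0, 80.8]
orientation: [0.016, 3.138, 0.001]
ft_force: [-0.3, -0.2, -0.0]
width: 35.9
grasp_force: 0.0
t: 12.1
ee_pos: [475.7, 127.1, 78.9]
orientation: [-0.396, -3.116, 0.0]
ft_force: [0.4, 0.5, 0.0]
width: 36.0
grasp_force: 0.0
to [465.1  160.7  -17.     1.32] turn [-0.    -0.     0.002] then shift [18.7 29.9 95.9]
scene pix [316. 218.] top z 46.1 n 480 c [518.2 -26.1] size [120.2  93. ] webdir -2.932
scene pix [267. 213.] top z 40.1 n 211 c [454.4 120.3] size [94.8 57.2] webdir 1.313
scene pix [236. 264.] top z -418.0 n 107 c [432.9 322.4] size [105.   30.8] webdir -1.777
case 0.6 16.3 46
case -33.2 172.4 40
case -14.5 374.8 -418
top pix [210. 165.] top z 34.0 n 14 c [722.5 316.7] size [154.9   2.8] webdir 0.894
top pix [340. 167.] top z 8.0 n 40 c [699.5 -96.6] size [10.2 83.4] webdir -0.972
top pix [273. 185.] top z 5.5 n 67 c [646.2 115. ] size [90.2 14.4] webdir -1.823
top pix [317. 224.] top z 48.9 n 457 c [520.4 -25.5] size [116.2  92.1] webdir -2.937
case 265.1 312.9 34
case 161.2 -87.9 8
case 150.6 130.1 5
case -0.3 17.1 49
```

In the tool's units: 20 mm is 0.02, 14.9 mm is 0.0149.

```bash
echo '[[[0.009,0.015,0.01],[0,0,0]],[[0.0097,0.0149,0.02],[0,0,0]],[[0,0,0],[0,0,0]],[[0,0,0],[0,0,0]]]' | python3 -m jog; python3 go.py w 465.1 160.7 -17 1.314
```

```text
t: 12.53
ee_pos: [464.5, 159.9, 48.2]
orientation: [-0.398, -3.114, 0.002]
ft_force: [0.2, -0.2, -0.8]
width: 36.0
grasp_force: 0.0
to [465.1  160.7  -17.     1.31] turn [-0.001 -0.002  0.002] then shift [-0.4  1.  65.2]
```

In the tool's units: 25 mm is 0.025, 10 mm is 0.01.

```bash
echo '[[[0,0,0.025],[0,0,0]],[[0,0,0.025],[0,0,0]],[[0,0,0.01],[0,0,0]],[[0,0,0.005],[0,0,0]],[[0,0,0],[0,0,0]]]' | python3 -m jog; python3 go.py w 465.1 160.7 -17 1.314
```

```text
t: 12.95
ee_pos: [465.3, 159.8, -16.5]
orientation: [-0.402, -3.115, 0.001]
ft_force: [0.1, -0.4, -0.5]
width: 36.1
grasp_force: 0.0
to [465.1  160.7  -17.     1.31] turn [-0.001 -0.001  0.   ] then shift [0.4 0.9 0.5]
```

In the tool's units: 0.7 mm is 0.0007.

```bash
echo '[[[0,0.0007,0],[0,0,0]],[[0,0,0],[0,0,0]],[[0,0,0],[0,0,0]],[[0,0,0],[0,0,0]],[[0,0,0],[0,0,0]]]' | python3 -m jog 0
echo '[[[0,0,0],[0,0,0]],[[0,0,0],[0,0,0]]]' | python3 -m jog
echo '[[[0,0,-0.01],[0,0,0]],[[0,0,-0.02],[0,0,0]],[[0,0,-0.03],[0,0,0]],[[0,0,-0.03],[0,0,0]],[[0,0,0],[0,0,0]]]' | python3 -m jog
python3 go.py w 534.2 -98 75 -1.368
```

```text
t: 13.37
ee_pos: [466.1, 161.3, -15.5]
orientation: [0.4, 3.115, 0.0]
ft_force: [0.2, -0.5, 6.3]
width: 9.9
grasp_force: 30.0
t: 13.53
ee_pos: [466.1, 161.3, -15.5]
orientation: [0.4, 3.115, 0.0]
ft_force: [-1.0, -1.6, 6.5]
width: 9.9
grasp_force: 30.0
t: 13.95
ee_pos: [468.7, 162.3, 78.8]
orientation: [0.4, 3.109, 0.005]
ft_force: [1.5, -0.5, -1.5]
width: 10.0
grasp_force: 30.0
to [534.2  -98.    75.    -1.37] turn [ 0.01  -0.004  2.683] then shift [ 11.7 268.2   3.8]
```

In the tool's units: 0.122 rad is 0.0388.

```bash
for i in 1; do
echo '[[[0,0,0],[0,0,0.0388]],[[0,0,0],[0,0,0.0388]],[[0,0,0],[0,0,0.0388]],[[0,0,0],[0,0,0.0388]],[[0,0,0],[0,0,0.0388]]]' | python3 -m jog
echo '[[[0,0,0],[0,0,0.0388]],[[0,0,0],[0,0,0.0388]],[[0,0,0],[0,0,0.0388]],[[0,0,0],[0,0,0.0388]],[[0,0,0],[0,0,0.0388]]]' | python3 -m jog
echo '[[[0,0,0],[0,0,0.0388]],[[0,0,0],[0,0,0.0388]],[[0,0,0],[0,0,0.0388]],[[0,0,0],[0,0,0.0388]],[[0,0,0],[0,0,0.0388]]]' | python3 -m jog
echo '[[[0,0,0],[0,0,0.0388]],[[0,0,0],[0,0,0.0388]],[[0,0,0],[0,0,0.0388]],[[0,0,0],[0,0,0.0388]],[[0,0,0],[0,0,0.0388]]]' | python3 -m jog
echo '[[[0,0,0],[0,0,0.0388]],[[0,0,0],[0,0,0.0388]],[[0,0,0],[0,0,0]],[[0,0,0],[0,0,0]]]' | python3 -m jog; done
python3 go.py w 534.2 -98 75 -1.368
```

```text
t: 14.37
ee_pos: [465.2, 161.1, 73.6]
orientation: [-1.326, -2.847, 0.0]
ft_force: [-0.8, -0.2, -2.2]
width: 9.7
grasp_force: 30.0
t: 14.78
ee_pos: [465.2, 161.1, 73.6]
orientation: [-2.12, -2.318, 0.001]
ft_force: [-0.7, 0.1, -1.3]
width: 9.9
grasp_force: 30.0
t: 15.2
ee_pos: [465.1, 161.1, 73.5]
orientation: [-2.718, -1.574, 0.001]
ft_force: [0.0, -0.4, -0.9]
width: 9.7
grasp_force: 30.0
t: 15.62
ee_pos: [465.1, 161.1, 73.5]
orientation: [3.066, 0.685, -0.001]
ft_force: [0.5, 0.3, -1.9]
width: 9.8
grasp_force: 30.0
t: 15.95
ee_pos: [465.3, 161.1, 73.6]
orientation: [3.125, 0.322, -0.001]
ft_force: [0.1, -0.5, -2.4]
width: 10.0
grasp_force: 30.0
to [534.2  -98.    75.    -1.37] turn [0.    0.001 0.003] then shift [ 15.3 267.7  -1.4]
```

In the tool's units: 30 mm is 0.03, 1.7 mm is 0.0017.

```bash
echo '[[[0.0017,0.03,0],[0,0,0]],[[0.0017,0.03,0],[0,0,0]],[[0.0017,0.03,0],[0,0,0]],[[0.0017,0.03,0],[0,0,0]],[[0.0017,0.03,0],[0,0,0]]]' | python3 -m jog
echo '[[[0.0017,0.03,0],[0,0,0]],[[0.0017,0.03,0],[0,0,0]],[[0.0017,0.03,0],[0,0,0]],[[0.0017,0.018,0],[0,0,0]],[[0,0.01,0],[0,0,0]]]' | python3 -m jog
echo '[[[0,0,0],[0,0,0]],[[0,0,0],[0,0,0]],[[0,0,0],[0,0,0]]]' | python3 -m jog
python3 go.py w 534.2 -98 75 -1.368;  python3 - <<'E'
from h import *
for n in('scene','top'):
    d=shot(n,'m_'+n+'.png');brackets(d,n)
    P=pts(d);t=P[(redpts(d)>0)&(P[...,2]>105)&(P[...,0]>400)&(P[...,2]<160)]
    print(len(t)); 
    if len(t)>20: c,L,s=fitU(t[:,:2]); print('held',c,s,np.arctan2(L[1],L[0]),t[:,2].mean())
E
```

```text
t: 16.37
ee_pos: [504.1, 14.7, 73.8]
orientation: [-3.125, -0.324, 0.0]
ft_force: [0.3, -0.6, -2.4]
width: 9.9
grasp_force: 30.0
t: 16.78
ee_pos: [535.1, -100.5, 73.8]
orientation: [3.125, 0.319, 0.001]
ft_force: [-1.1, -0.2, -1.9]
width: 9.8
grasp_force: 30.0
t: 17.03
ee_pos: [533.6, -97.2, 73.6]
orientation: [-3.125, -0.319, 0.001]
ft_force: [-0.0, -0.4, -1.9]
width: 9.8
grasp_force: 30.0
to [534.2  -98.    75.    -1.37] turn [-0.001  0.001  0.001] then shift [ 0.4  0.9 -1.4]
scene pix [274. 159.] top z 10.1 n 33 c [679.  268.6] size [164.    9.1] webdir 0.943
scene pix [319. 215.] top z 125.3 n 248 c [523.2 -59.6] size [60.4 93.3] webdir -1.381
scene pix [236. 264.] top z -418.9 n 110 c [433.3 324.4] size [107.1  31.6] webdir -1.772
427
held [810.53308105  75.39437866] (639.021484375, 434.6414794921875) 0.9904950565842574 123.0394388855132
top pix [213. 167.] top z 27.6 n 13 c [718.8 312.2] size [139.9   3.2] webdir 0.897
top pix [273. 185.] top z 4.9 n 74 c [646.8 115.9] size [91.2 15.7] webdir -1.816
top pix [280. 201.] top z 5.3 n 65 c [597.9  96.3] size [82.  10.6] webdir -1.676
top pix [306. 216.] top z 49.0 n 87 c [544.3   7.4] size [39.4 54.7] webdir 3.123
top pix [311. 237.] top z 48.5 n 107 c [485.4  -7.5] size [54.8 40.8] webdir -2.917
13
```

In the tool's units: 15 mm is 0.015, 10 mm is 0.01.

```bash
echo '[[[0.0008,0.0006,0.01],[0,0,0]],[[0,0,0.015],[0,0,0]],[[0,0,0.01],[0,0,0]],[[0,0,0.003],[0,0,0]],[[0,0,0],[0,0,0]]]' | python3 -m jog
echo '[[[0,0,0],[0,0,0]],[[0,0,0],[0,0,0]]]' | python3 -m jog
python3 go.py w 534.2 -98 -9.5 -1.368;  python3 - <<'E'
from h import *
d=shot('scene');brackets(d,'s');P=pts(d);m=redpts(d)>0
t=P[m&(abs(P[...,2]-88)<8)&(P[...,0]>400)&(P[...,0]<640)&(P[...,1]<40)]; c,L,s=fitU(t[:,:2]); print('held',len(t),c.round(1),np.round(s,1),np.arctan2(L[1],L[0]),t[:,2].mean())
cv2.imwrite('pics/m2.png',cv2.resize(d['img'][160:250,270:370,::-1],None,fx=6,fy=6,interpolation=cv2.INTER_CUBIC))
E
```

```text
t: 17.55
ee_pos: [534.2, -98.2, 34.4]
orientation: [-3.125, -0.317, 0.004]
ft_force: [-0.3, -0.4, -2.5]
width: 9.5
grasp_force: 30.0
t: 17.72
ee_pos: [535.6, -98.7, 36.1]
orientation: [3.125, 0.317, 0.001]
ft_force: [0.8, 0.4, -1.3]
width: 10.1
grasp_force: 30.0
to [534.2  -98.    -9.5   -1.37] turn [ 0.    -0.001 -0.001] then shift [-1.3 -1.  45.6]
s pix [274. 159.] top z 10.0 n 36 c [684.7 274.3] size [177.5  10.4] webdir 0.894
s pix [318. 219.] top z 88.6 n 232 c [523.2 -60.2] size [57.6 91.5] webdir -1.373
s pix [236. 264.] top z -418.6 n 113 c [433.2 324.5] size [108.   31.4] webdir -1.776
held 249 [523.2 -60.2] [57.6 91.5] -1.373251925432957 88.76478300184861
```

View pics/m2.png

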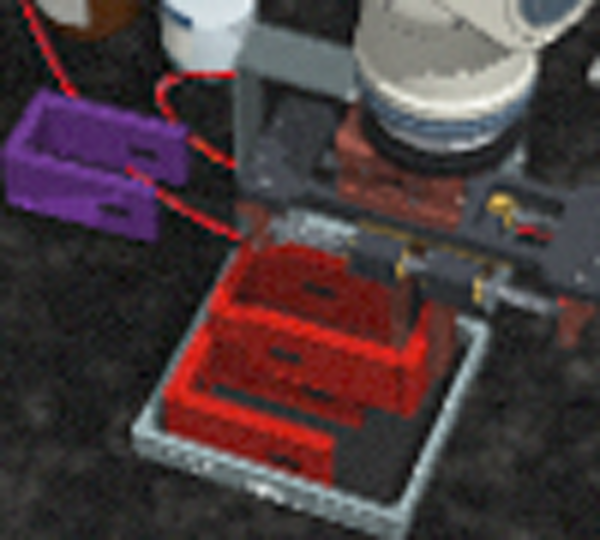

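The crop shows the held bracket's legs over the others' slots, with its web at the right near (395,340). I'll lower it while watching the force.

In the tool's units: 4 mm is 0.004.

```bash
echo '[[[0,0,0.004],[0,0,0]],[[0,0,0.004],[0,0,0]],[[0,0,0.004],[0,0,0]],[[0,0,0],[0,0,0]]]' | python3 -m jog
echo '[[[0,0,0.005],[0,0,0]],[[0,0,0.005],[0,0,0]],[[0,0,0],[0,0,0]]]' | python3 -m jog
```

```text
t: 18.1
ee_pos: [534.6, -98.6, 22.9]
orientation: [-3.125, -0.316, 0.002]
ft_force: [-0.3, -0.8, -2.0]
width: 10.0
grasp_force: 30.0
t: 18.35
ee_pos: [534.6, -98.6, 12.7]
orientation: [-3.125, -0.316, 0.002]
ft_force: [0.4, 0.1, -1.2]
width: 9.9
grasp_force: 30.0
```

It went in without contact. I'll carry on down.

In the tool's units: 7 mm is 0.007, 5 mm is 0.005.

```bash
echo '[[[0,0,0.007],[0,0,0]],[[0,0,0.007],[0,0,0]],[[0,0,0.005],[0,0,0]],[[0,0,0],[0,0,0]],[[0,0,0],[0,0,0]]]' | python3 -m jog
echo '[[[0,0,0.002],[0,0,0]],[[0,0,0],[0,0,0]],[[0,0,0],[0,0,0]]]' | python3 -m jog
```

```text
t: 18.77
ee_pos: [534.9, -98.6, -5.8]
orientation: [-3.125, -0.316, 0.002]
ft_force: [0.4, 0.3, -2.0]
width: 10.0
grasp_force: 30.0
t: 19.02
ee_pos: [535.4, -98.7, -7.1]
orientation: [3.126, 0.316, 0.0]
ft_force: [0.4, 0.2, -2.3]
width: 9.9
grasp_force: 30.0
```

In the tool's units: 0.8 mm is 0.0008.

```bash
echo '[[[0,0,0.0008],[0,0,0]],[[0,0,0],[0,0,0]],[[0,0,0],[0,0,0]]]' | python3 -m jog; python3 go.py w 534.2 -98 -9.5 -1.368
```

```text
t: 19.27
ee_pos: [535.3, -98.7, -7.9]
orientation: [3.126, 0.316, 0.0]
ft_force: [-0.1, 1.4, -1.6]
width: 9.8
grasp_force: 30.0
to [534.2  -98.    -9.5   -1.37] turn [ 0.    -0.    -0.001] then shift [-1.  -0.9  1.6]
```

In the tool's units: 1 mm is 0.001.

```bash
echo '[[[0,0,0.001],[0,0,0]],[[0,0,0],[0,0,0]],[[0,0,0],[0,0,0]]]' | python3 -m jog; echo '[[[0,0,0.0008],[0,0,0]],[[0,0,0],[0,0,0]],[[0,0,0],[0,0,0]]]' | python3 -m jog
```

```text
t: 19.52
ee_pos: [535.2, -98.7, -9.1]
orientation: [-3.126, -0.316, 0.0]
ft_force: [0.8, -0.2, -0.9]
width: 9.7
grasp_force: 30.0
t: 19.77
ee_pos: [535.4, -98.8, -9.5]
orientation: [3.126, 0.316, 0.0]
ft_force: [-1.1, 0.3, 4.0]
width: 9.6
grasp_force: 30.0
```

Floor contact at the expected height. I'll open slightly and rise straight up.

In the tool's units: -0.6 mm is -0.0006.

```bash
echo '[[[0,0,-0.0006],[0,0,0]],[[0,0,0],[0,0,0]],[[0,0,0],[0,0,0]],[[0,0,0],[0,0,0]]]' | python3 -m jog 18; echo '[[[0,0,-0.008],[0,0,0]],[[0,0,-0.015],[0,0,0]],[[0,0,-0.025],[0,0,0]],[[0,0,-0.035],[0,0,0]],[[0,0,-0.035],[0,0,0]]]' | python3 -m jog
echo '[[[0,0,-0.035],[0,0,0]],[[0,0,-0.035],[0,0,0]],[[0,0,-0.035],[0,0,0]],[[0,0,0],[0,0,0]],[[0,0,0],[0,0,0]]]' | python3 -m jog 0
python3 - <<'E'
from h import *
for n in('scene','top'):
    d=shot(n,'p_'+n+'.png');P=pts(d);m=(redpts(d)>0)&(P[...,0]>430)&(P[...,0]<620)&(P[...,1]<40)&(P[...,1]>-130)
    z=P[m][:,2]; print(n,m.sum(),np.percentile(z,[50,80,90,97,99.5]).round(1)); t=P[m&(P[...,2]>40)]
    a=.2; r=t[:,:2]-[522.5+(1.6 if n=='top' else -1.6),-42.2]; X=r@[np.cos(a),np.sin(a)];Y=r@[-np.sin(a),np.cos(a)]
    print(np.percentile(X,[1,99]).round(),np.percentile(Y,[1,99]).round(), 'z by y<-35:',np.median(t[Y<-40][:,2]).round(1),' mid',np.median(t[abs(Y)<20][:,2]).round(1))
    # lid outside edge
    I=d['img'].astype(int); g=(I.max(2)-I.min(2)<45)&(I.min(2)>60)
    x=(P[...,:2]-[522.5+(1.6 if n=='top' else -1.6),-42.2]); X=x@[np.cos(a),np.sin(a)];Y=x@[-np.sin(a),np.cos(a)]
    for zz in(60,90,120,145,155,162,168):
        q=g&(abs(P[...,2]-zz)<4)&(abs(Y)<75)&(X>40)&(X<125)
        if q.sum()>2: print('lid z',zz,np.percentile(X[q],[3,50,97]).round(1),'y',np.percentile(Y[q],[3,97]).round())
    if n=='scene': cv2.imwrite('pics/m3.png',cv2.resize(d['img'][150:250,270:370,::-1],None,fx=6,fy=6,interpolation=cv2.INTER_CUBIC))
E
```

```text
t: 20.1
ee_pos: [535.3, -98.7, -9.3]
orientation: [3.126, 0.316, 0.0]
ft_force: [0.0, 0.7, -0.9]
width: 18.4
grasp_force: 0.0
t: 20.52
ee_pos: [534.4, -98.5, 109.8]
orientation: [-3.125, -0.316, 0.003]
ft_force: [0.5, -0.0, 0.3]
width: 18.2
grasp_force: 0.0
t: 20.93
ee_pos: [536.6, -99.0, 216.5]
orientation: [3.124, 0.316, 0.008]
ft_force: [0.5, 0.1, 0.3]
width: 0.4
grasp_force: 0.0
scene 1292 [ 41.8  46.1  47.1  49.8 388.5]
[-57.  58.] [-67.  61.] z by y<-35: 45.8  mid 45.5
lid z 60 [71.8 80.8 99.5] y [-74.  72.]
lid z 90 [68.6 76.7 90.7] y [-74.  71.]
lid z 120 [68.6 77.4 96.2] y [-74.  72.]
lid z 145 [68.2 75.  90.7] y [-74.  71.]
lid z 155 [68.2 78.4 99.8] y [-74.  36.]
lid z 162 [67.6 82.8 99.3] y [-73.  71.]
lid z 168 [65.4 80.6 97.4] y [-70.  69.]
top 311 [  45.7   48.    49.8   52.2 1286.7]
[-57.  56.] [17. 63.] z by y<-35: nan  mid 46.8
lid z 162 [67.5 83.  97.3] y [-34.  70.]
lid z 168 [66.2 83.1 97.3] y [-33.  70.]
  return _methods._mean(a, axis=axis, dtype=dtype,
  ret = ret.dtype.type(ret / rcount)
```

View pics/m3.png

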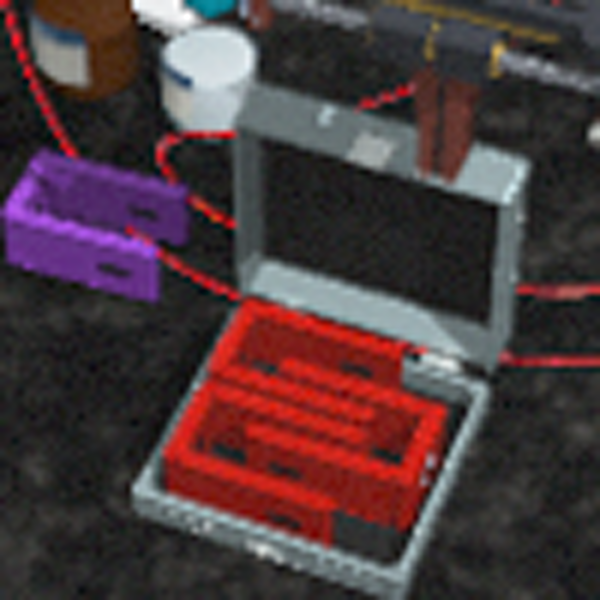

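The crop shows all three brackets interlocked and level: tops at 45.5–46, web at the right near (430,430), lid upright with its outer face at case x ≈ 99. Next I'll go over and behind the lid.

```bash
python3 go.py case 126 0 212 -1.371
```

```text
to [646.04 -17.41 212.    -1.37] turn [-0.     0.001  0.002] then shift [125.4 -57.4   1.3]
```

In the tool's units: 25 mm is 0.025, -11.5 mm is -0.0115.

```bash
echo '[[[0.025,-0.0115,0],[0,0,0]],[[0.025,-0.0115,0],[0,0,0]],[[0.025,-0.0115,0],[0,0,0]],[[0.025,-0.0115,0],[0,0,0]],[[0.025,-0.0115,0],[0,0,0]]]' | python3 -m jog 0;echo '[[[0,0,0],[0,0,0]],[[0,0,0],[0,0,0]],[[0,0,0],[0,0,0]]]' | python3 -m jog; python3 go.py case 126 0 102 -1.371
```

```text
t: 21.45
ee_pos: [645.8, -16.5, 211.3]
orientation: [-3.125, -0.316, 0.006]
ft_force: [0.7, 0.3, 0.1]
width: 0.5
grasp_force: 0.0
t: 21.7
ee_pos: [644.6, -17.5, 211.8]
orientation: [-3.125, -0.317, 0.006]
ft_force: [-1.0, -0.5, 0.5]
width: 0.1
grasp_force: 0.0
to [646.04 -17.41 102.    -1.37] turn [-0.001  0.004  0.002] then shift [  1.4   0.2 109.8]
```

In the tool's units: 30 mm is 0.03, 25 mm is 0.025.

```bash
echo '[[[0.0014,0,0.025],[0,0,0]],[[0,0,0.03],[0,0,0]],[[0,0,0.03],[0,0,0]],[[0,0,0.02],[0,0,0]],[[0,0,0.005],[0,0,0]]]' | python3 -m jog;echo '[[[-0.004,0,0],[0,0,0]],[[-0.004,0,0],[0,0,0]],[[-0.004,0,0],[0,0,0]],[[-0.004,0,0],[0,0,0]],[[0,0,0],[0,0,0]]]' | python3 -m jog; python3 go.py case 70 0 105 -1.371
```

```text
t: 22.12
ee_pos: [643.4, -17.9, 99.5]
orientation: [-3.125, -0.315, 0.012]
ft_force: [-1.1, -0.5, -0.4]
width: 0.7
grasp_force: 0.0
t: 22.53
ee_pos: [632.2, -20.6, 105.4]
orientation: [3.125, 0.316, 0.004]
ft_force: [-0.1, 0.3, 0.7]
width: 0.7
grasp_force: 0.0
to [591.13 -28.43 105.    -1.37] turn [ 0.001 -0.002  0.002] then shift [-41.8  -0.4   0.4]
```

In the tool's units: -10 mm is -0.01, -8 mm is -0.008.

```bash
echo '[[[-0.008,0,0],[0,0,0]],[[-0.008,0,0],[0,0,0]],[[-0.008,0,0],[0,0,0]],[[-0.008,0,0],[0,0,0]],[[-0.01,0,0],[0,0,0]]]' | python3 -m jog; echo '[[[-0.01,0,0.001],[0,0,0]],[[-0.01,0,0.003],[0,0,0]],[[-0.01,0,0.004],[0,0,0]],[[-0.005,0,0.002],[0,0,0]],[[0,0,0],[0,0,0]]]' | python3 -m jog;python3 go.py case 36.5 0 97 -1.371;  python3 - <<'E'
from h import *
d=shot('scene')
cv2.imwrite('pics/l1.png',cv2.resize(d['img'][120:250,260:380,::-1],None,fx=4.5,fy=4.5,interpolation=cv2.INTER_CUBIC))
E
```

```text
t: 22.95
ee_pos: [590.0, -28.8, 103.8]
orientation: [3.126, 0.317, 0.0]
ft_force: [1.6, -0.2, -0.0]
width: 0.2
grasp_force: 0.8
t: 23.37
ee_pos: [554.0, -35.9, 92.8]
orientation: [-3.125, -0.316, 0.005]
ft_force: [-1.0, 0.6, -0.3]
width: 0.1
grasp_force: 0.0
to [558.29 -35.02  97.    -1.37] turn [-0.001  0.003  0.002] then shift [ 4.4 -0.  -4.2]
```

View pics/l1.png

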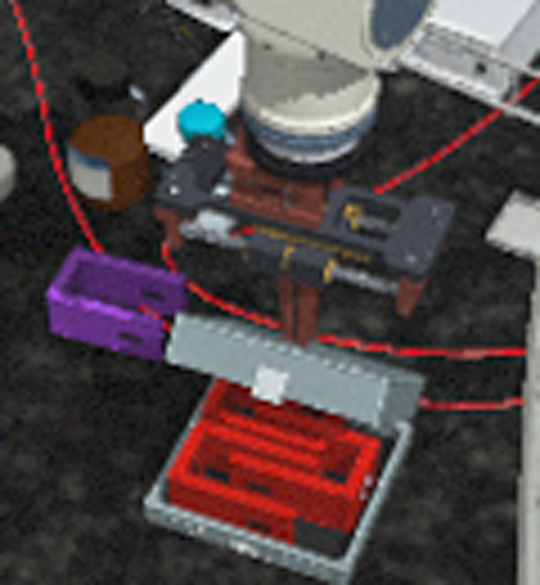

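The crop shows the lid swung to about 0.9 rad, with the finger behind its face at (300,320). I'll carry on along the arc.

In the tool's units: -8 mm is -0.008, 7 mm is 0.007.

```bash
echo '[[[-0.008,0,0.004],[0,0,0]],[[-0.008,0,0.0045],[0,0,0]],[[-0.008,0,0.0055],[0,0,0]],[[-0.008,0,0.007],[0,0,0]],[[-0.008,0,0.008],[0,0,0]]]' | python3 -m jog; echo '[[[-0.005,0,0.007],[0,0,0]],[[-0.005,0,0.008],[0,0,0]],[[-0.004,0,0.008],[0,0,0]],[[-0.003,0,0.008],[0,0,0]],[[0,0,0],[0,0,0]]]' | python3 -m jog;python3 go.py case -31 0 20 -1.371
```

```text
t: 23.83
ee_pos: [516.4, -43.8, 64.1]
orientation: [3.126, 0.316, 0.0]
ft_force: [0.6, 0.7, 0.8]
width: 0.5
grasp_force: 0.5
t: 24.25
ee_pos: [498.6, -47.0, 31.9]
orientation: [-3.125, -0.316, 0.005]
ft_force: [-0.3, -0.4, -0.2]
width: 0.3
grasp_force: 0.0
to [492.11 -48.3   20.    -1.37] turn [-0.001  0.003  0.002] then shift [-6.6 -0.1 11.9]
```

In the tool's units: -4 mm is -0.004, -3 mm is -0.003.

```bash
echo '[[[-0.004,0,0.004],[0,0,0]],[[-0.003,0,0.004],[0,0,0]],[[0,0,0.002],[0,0,0]],[[0,0,0],[0,0,0]],[[0,0,0],[0,0,0]]]' | python3 -m jog; echo '[[[0,0,0.002],[0,0,0]],[[0,0,0],[0,0,0]],[[0,0,0],[0,0,0]]]' | python3 -m jog
```

```text
t: 24.67
ee_pos: [493.9, -48.5, 23.8]
orientation: [-3.126, -0.316, -0.0]
ft_force: [0.8, -0.1, -0.3]
width: 0.3
grasp_force: 0.0
t: 24.92
ee_pos: [494.3, -48.5, 22.6]
orientation: [3.125, 0.317, 0.001]
ft_force: [-1.6, -0.3, 9.2]
width: 0.6
grasp_force: 4.9
```

In the tool's units: 0.8 mm is 0.0008.

```bash
echo '[[[0,0,0.0008],[0,0,0]],[[0,0,0],[0,0,0]],[[0,0,0],[0,0,0]]]' | python3 -m jog; echo '[[[0,0,-0.01],[0,0,0]],[[0,0,-0.03],[0,0,0]],[[0,0,-0.04],[0,0,0]],[[0,0,-0.04],[0,0,0]],[[-0.035,0,-0.02],[0,0,0]]]' | python3 -m jog;echo '[[[-0.035,0,0],[0,0,0]],[[-0.035,0,0],[0,0,0]],[[0,0.04,0],[0,0,0]],[[0,0.04,0],[0,0,0]],[[0,0.04,0],[0,0,0]]]' | python3 -m jog;echo '[[[0,0.04,0],[0,0,0]],[[0,0.04,0],[0,0,0]],[[0,0,0],[0,0,0]],[[0,0,0],[0,0,0]],[[0,0,0],[0,0,0]]]' | python3 -m jog
python3 - <<'E'
from h import *
for n in('scene','top'):
    d=shot(n,'f_'+n+'.png');P=pts(d); a=.2
    I=d['img'].astype(int); g=(I.max(2)-I.min(2)<45)&(I.min(2)>60)
    x=(P[...,:2]-[522.5+(1.6 if n=='top' else -1.6),-42.2]); X=x@[np.cos(a),np.sin(a)];Y=x@[-np.sin(a),np.cos(a)]
    for xx in(-60,-30,0,30,60):
        q=(abs(X-xx)<6)&(abs(Y)<60)&(P[...,2]>30)&(P[...,2]<90); print(n,xx,q.sum(),np.percentile(P[q][:,2],[10,50,90]).round(1) if q.sum() else '')
    if n=='scene': cv2.imwrite('pics/f1.png',cv2.resize(d['img'][120:270,180:380,::-1],None,fx=3.9,fy=3.9,interpolation=cv2.INTER_CUBIC))
E
```

```text
t: 25.17
ee_pos: [494.3, -48.6, 22.5]
orientation: [3.125, 0.317, 0.002]
ft_force: [-3.7, 0.1, 18.6]
width: 0.3
grasp_force: 9.5
t: 25.58
ee_pos: [467.0, -55.8, 166.3]
orientation: [3.123, 0.318, 0.019]
ft_force: [1.3, -1.1, 0.5]
width: 0.4
grasp_force: 0.0
t: 26.0
ee_pos: [414.8, -188.3, 161.9]
orientation: [3.125, 0.318, 0.003]
ft_force: [0.3, 0.3, -0.4]
width: 0.6
grasp_force: 0.0
t: 26.42
ee_pos: [430.4, -265.1, 160.8]
orientation: [-3.125, -0.315, 0.001]
ft_force: [0.2, 0.2, -1.0]
width: 0.2
grasp_force: 0.0
scene -60 128 [52.4 54.6 56.7]
scene -30 126 [52.5 55.1 57.5]
scene 0 117 [52.7 55.3 57.6]
scene 30 108 [53.1 55.4 57.1]
scene 60 104 [52.4 54.8 57.5]
top -60 164 [52.9 55.8 58.4]
top -30 159 [52.4 55.6 58.7]
top 0 158 [52.5 55.6 59. ]
top 30 159 [52.8 56.  59.2]
top 60 156 [53.1 56.  58.9]
```

View pics/f1.png

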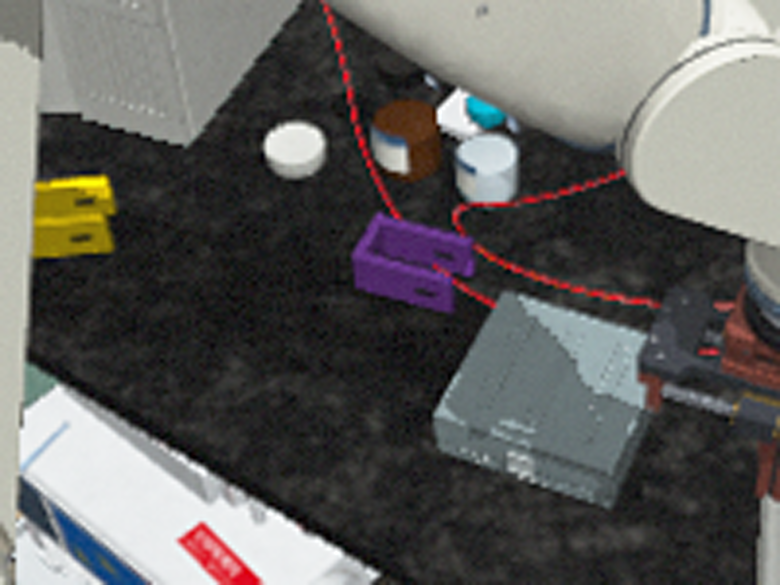

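The picture shows the lid closed flat around (540,400), with its top level at z 55 along its whole length. The bystanders are in place and the gripper is clear, so I'll hand in.

```bash
python3 -c "
from workcell import ticket; print(ticket.close_job())"
```

```text
the job is handed in; nothing more can be done
None
```

The two loose brackets are in the case, interlocked with the packed one and standing on the floor, and the lid is closed flat (top at z 55). I handed the job in after about 26.5 s with the arm clear and the other things on the bench left untouched; no verdict came back.

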